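# Latch the dish carrier and prove the latch with a pull

### The arm

A 6-joint arm with a two-finger parallel gripper is mounted at the origin on the work surface. World frame = base frame: x ahead of the robot, y to its left, z up, the work surface at z = 0. Lengths are in m, angles in rad, forces in N, time in s.
With the tool pointing down it reaches from about 0.375 to 0.9 m from the base axis. Payload 3.1 kg.
Tool frame: the origin (TCP) lies at the very end of the fingers, on their centre line; the grasp point (between the pads) lies 19 mm behind it; y points along the fingers, z is the direction in which the jaws open and shut, and the axes are right-handed (so a half turn about y gives the same grasp; the last joint's range is limited). The gripper opens to 87 mm and grips with 3 to 60 N. Pads are 19 mm wide; open, the fingers measure 117 mm over their backs; the gripper's body (75 mm by 190 mm) begins 51 mm behind the grasp point.
Start: joints at [-1.353, 0.527, 1.433, -0, 1.181, -0.178], TCP at [0.241, -0.577, 0.223] pointing down, gripper open.
Joint ranges: [-3.08, 3.08], [-0.75, 2.2], [0.22, 2.44], [-1.43, 4.57], [0, 2.65], [-2.85, 2.85]. Speed limits (rad/s): [2.79, 2.79, 3.14, 3.14, 3.14, 3.14].

### API

Orientations are given as a rotation vector (axis times angle).
In Python, from plant import get_state, camera, finish_job gives the robot as it stands. The module is installed in compiled form; this text tells all that it offers.
- The arm moves only by the shell command python3 -m pendant 'ROWS' [FORCE]. ROWS is JSON, a list of rows, each an object of numbers: "dx", "dy", "dz": the shift along the tool's x, y, z in cm; "turn": the turn about the tool's y in rad; "hand": the opening, from 0 (shut) to 1 (fully open). A call has 1 to 10 rows; each row shifts and turns the commanded pose from where the row before left it, along the tool's axes as they then stand; what a row does not reach is not made up. A row lasts 1/10 s, in which the tool goes at most 50 mm and 8.59 degrees, less where a joint would pass 70% of its speed; a pose out of reach is approached as far as the arm can. A call is refused whole if a number of a shift passes 5 or a number of a turn 0.15, either way. A call with a gripper value outside its range is refused whole. The fingers move at their own pace and stop on an object; FORCE is the grip in N (left out, the last holds). Time passes only in rows, so rows that do not move let the fingers close. It gives the time, the measured TCP pose, the force and the opening at its end, in the units of the state.
- get_state(): the state, without advancing time (a new reading comes with each control period).
- camera(name): name is "scene" or "top" or "wrist"; returns a dict with "img" (420x560x3 uint8, blue, green, red), "range_z" (420x560 float32, m along the optical axis (not along the pixel's ray), 0 where there is no reading), "fx", "fy", "cx", "cy" (pixels), "position" and "attitude" of the camera in the world; the wrist camera has in their place "mount" (4x4, takes a point from camera to tool coordinates, whose origin is the TCP and whose axes are the tool frame's). Camera axes: x right, y down, z forward; pixel columns grow to the right and rows downward; lengths in m; the calibration is good to about 2 mm. A picture is of the moment at which its call begins: read the wrist's pose just before it.
- finish_job(): hands the job in, once; it reports no verdict.
The state is a dict: "time_s": time; "q": joint angles; "qd": joint speeds; "joint_efforts": joint torques, N m; "ee_pos": TCP position; "tool_rot": TCP orientation; "wrist_force": force on the tool from outside, world axes, zero at the start; "torque": the same for the moment, N m; "opening": finger opening in m.
Only numpy, scipy, OpenCV 4.12 (cv2) and the standard library are available. Lean on these libraries where they do the work, as an engineer would, in place of code of your own. Each camera call takes 0.05 s, during which the arm holds its last target.

### The job

Get the culture-dish carrier ready to travel: swing its steel latch bar over from where it leans back, so that it drops flat with its crossbar in front of the drawer's striker. Then prove that it holds: pull the drawer's loop handle slowly straight out until its pointer stands between the two lines of the scale beside it, keep it there for a second without ever going well past the second line, let it go back in and leave the carrier latched with nothing touching it. Do not disturb the dishes, slide box and bottle standing on and beside the carrier.

Things in the scene. Friction and masses are not known exactly. Their poses are not given: they have to be found in the camera images.
- carrier: White metal culture-dish carrier, fixed, 220 deep (x) x 280 wide (y) x 128 mm high. Origin on the table at the foot of the middle of its front face; its x axis points into the carrier (away from the drawer handle), y to the left, z up. A grey drawer front 15 mm thick covers the front face (x from -15 to 0 mm) and slides out along -x.
- latch_pivot (a point): Pivot of the latch bar, above the carrier's top: 65 mm behind the front face (carrier x = +65), y = 0, 143 mm above the table; it turns about the carrier's y axis between two small brackets (y = 32 to 40 mm each side, tops at 157 mm; 24 mm deep).
- latch_bar (a joint): Angle of the steel latch bar, rad: 0 = flat, pointing to the front (-x), latched; 1.57 = upright; it leans back to at most 2.2 and starts at 1.75 to 2.2. The pivot is slightly stiff: about 1 N moves the bar, it stays where it is put near upright, and pushed forward to below about 0.8 it falls flat by itself. Flat, its window goes round the striker and its crossbar stops 4 mm ahead of it.
- latch_tab (a point): Free tip of the latch bar, 100 mm from the pivot. The bar is a plate 56 wide and 8 mm thick: from the pivot it is solid up to 57 mm, then has a window 24 mm wide, a crossbar (81 to 89 mm from the pivot) and a thumb tab 30 mm wide.
- striker_top (a point): Top of the striker, a steel post 12 (x) x 20 (y) mm on the drawer front, 156 mm above the table, 6 mm ahead of the carrier's front face when the drawer is shut.
- drawer (a joint): How far the drawer is out, m: 0 = shut (as at the start), up to 0.12. It slides with about 1.2 N; latched, it has about 4 mm of play and then is held.
- handle_mid (a point): Centre of the aluminium crossbar of the loop handle: 85 mm ahead of the front face, 110 mm above the table. The crossbar is 10 (x) x 124 (y) x 20 mm high (from 100 to 120 mm above the table), on two steel rods of 10 mm at y = +55 and -55 mm. The space behind it, open above and below, is 65 mm deep (to the drawer front) and 90 mm wide: closed fingers can go down into it and pull.
- pull_handle (a joint): How far the handle is drawn out against its spring, m: 0 at rest, end stop 0.034. It takes 1.8 N to start, then 0.6 N per mm. The pointer, a short dark bar on the left rod, stands between the two long black lines of the white scale plate (left, +y, of the handle) when this reads 0.012 to 0.020 (9 to 14 N). If the drawer is not latched, the drawer slides out instead.
- dish_stack: Loose stack of 5 dishes, 92 across, 75 mm high, on the table left of the carrier. Origin: centre of its underside. Leave it.
- slide_box: Loose blue slide box 100 x 75 x 30 mm on the table right of the carrier. Origin: centre of its underside. Leave it.
- oil_bottle: Loose small bottle, 32 across, 65 mm high, on the carrier's top, at the back left. Origin: centre of its underside. Leave it.
- dish_on_top: Two loose dishes, 92 across, 30 mm high, on the carrier's top, at the back right. Origin: centre of their underside. Leave them.

How it is judged:
On the way, in this order (a step that is already met when the one before it is completed fails the run):
1. the latch bar lies flat in front of the striker, the drawer shut, the handle not drawn (value of joint latch_bar below 0.06 rad and value of joint drawer below 0.008 m and value of joint pull_handle below 0.004 m), for 0.2 s.
2. the handle is drawn out until the pointer stands between the lines (11 to 21 mm) and kept there for 0.6 s, the latch holding the drawer (value of joint pull_handle between 0.011 and 0.021 m and value of joint drawer below 0.01 m and value of joint latch_bar below 0.06 rad), for 0.6 s.
At the end, for the whole second after the job is handed in: The latch bar is flat (within 0.06 rad), the drawer is shut but for the latch's play (under 10 mm), and the handle is back in (under 3 mm) (value of joint latch_bar below 0.06 rad and value of joint drawer below 0.01 m and value of joint pull_handle below 0.003 m); the robot touches nothing.
It fails at once if the handle is pulled well past the second line (over 26 mm) (value of joint pull_handle above 0.026 m).
It fails at once if the handle is jerked out (faster than 0.12 m/s) (velocity of joint pull_handle above 0.12 m/s).
It fails at once if the dishes, slide box or bottle on or beside the carrier moved by more than 20 mm (distance of any of dish_stack, slide_box, oil_bottle, dish_on_top from where it was at the start of the episode above 0.02 m).
It also fails if it takes over 51 s, if anything falls off the work surface, if the arm or the gripper's body presses on something with over 40 N, if the wrist force passes 120 N, or if a joint passes its speed limit or range.

## Working session

There is one attempt and no reset: what is moved stays moved. The work goes in short steps, Python scripts to look and compute and a shell command to move; the robot and the scene stay as the last step left them, time stands still between calls to the robot, and variables do not carry over. Pictures are saved under pics/ and viewed, and the job is handed in when it is done.

```bash
mkdir -p pics; python3 - <<'E'
from plant import get_state,camera
import cv2,numpy as np
s=get_state()
for k,v in s.items(): print(k,np.round(v,4))
for n in ("scene","top"):
    c=camera(n); cv2.imwrite(f"pics/{n}0.png",c["img"]); print(n,c["position"],c["attitude"],c["fx"],c["cx"],c["cy"])
    np.savez(f"{n}0.npz",**c)
E
```

```text
time_s 0.0
q [-1.3535  0.5285  1.4339 -0.      1.1814 -0.1785]
qd [ 0.0001 -0.0012 -0.0008 -0.0007  0.0005 -0.0005]
joint_efforts [-2.00000e-04 -4.40045e+01 -1.76589e+01  6.33000e-02  5.85000e-02
 -2.00000e-04]
ee_pos [ 0.2408 -0.5759  0.2216]
tool_rot [-0.402   2.0064 -2.0019]
wrist_force [-0.4662 -0.3441 -0.7677]
torque [-0.0019  0.0037  0.0253]
opening 0.0871
scene [ 0.45316019 -0.38630575  0.84768595] [-2.52001424  0.50010693 -0.15278052] 406.11289873570087 285.2586337943769 210.85895947219916
top [0.51489469 0.03055114 1.22182739] [-2.15716601  2.21167961 -0.1012951 ] 453.8129229876547 289.59065740238816 210.4455457084441
```

View pics/scene0.png

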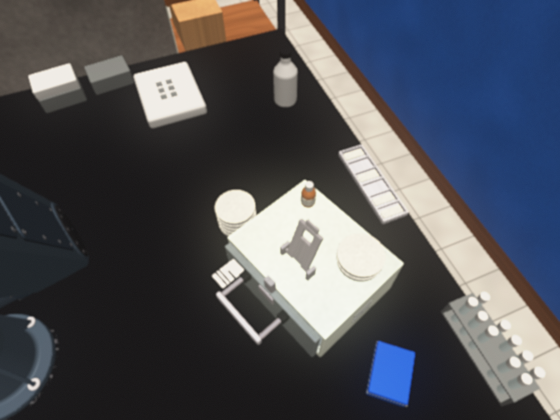

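View pics/top0.png

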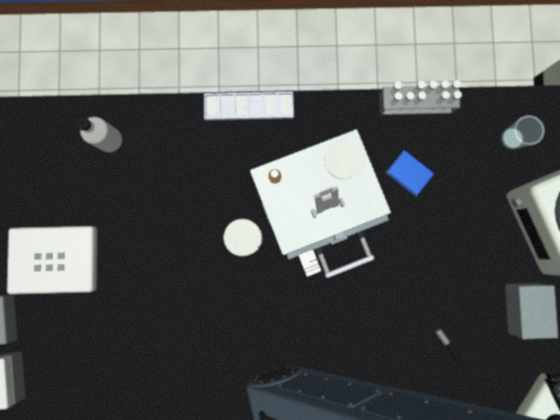

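The top view shows the carrier top as a quad with corners near (250,170), (358,130), (390,212) and (288,255). The handle crossbar is at about (348,267), the scale at (310,263), and the latch bar leans back at about (327,200). Next I'll fit the carrier pose from depth.

```bash
cat > h.py <<'E'
import numpy as np,cv2
from scipy.spatial.transform import Rotation as R
def cloud(c,T=None):
    z=c["range_z"]; v,u=np.mgrid[:z.shape[0],:z.shape[1]]
    P=np.stack([(u-c["cx"])/c["fx"]*z,(v-c["cy"])/c["fy"]*z,z],-1)
    if T is not None: Q=P@T[:3,:3].T+T[:3,3]
    else: Q=P@R.from_rotvec(c["attitude"]).as_matrix().T+c["position"]
    Q[z<=0]=np.nan
    return Q
E
python3 - <<'E'
from h import *
for n in("top","scene"):
    c=dict(np.load(n+"0.npz")); Q=cloud(c)
    print(n,"table z",np.nanmedian(Q[...,2][ (np.abs(Q[...,2])<.03)]))
    m=(np.abs(Q[...,2]-.128)<.008)&(Q[...,0]>.3)&(Q[...,0]<.9)&(np.abs(Q[...,1])<.4)
    k,l,st,_=cv2.connectedComponentsWithStats(m.astype(np.uint8)); i=1+np.argmax(st[1:,4]); m=l==i
    print(m.sum(),np.median(Q[m][:,2]))
    r=cv2.minAreaRect(Q[m][:,:2].astype(np.float32)*1000); print(r,cv2.boxPoints(r).round())
E
```

```text
top table z 0.0011260051344572641
8823 0.12882320110738155
((636.0438842773438, -62.23985290527344), (250.8579559326172, 280.69427490234375), 19.90401840209961) [[ 470.   27.]
 [ 566. -237.]
 [ 802. -152.]
 [ 706.  112.]]
scene table z 0.0007080650084201334
11120 0.12849632313570875
((642.2112426757812, -61.32707214355469), (242.07235717773438, 281.32818603515625), 19.955474853515625) [[ 480.   30.]
 [ 576. -235.]
 [ 804. -152.]
 [ 708.  112.]]
```

```bash
cat >> h.py <<'E'
def carrier(yaw,o):
    M=np.array([[np.cos(yaw),-np.sin(yaw),0],[np.sin(yaw),np.cos(yaw),0],[0,0,1]])
    return M,np.array([o[0],o[1],0.])
E
python3 - <<'E'
from h import *
yaw=np.radians(19.93)
back=np.array([.7548,-.0200]); o=back-.22*np.array([np.cos(yaw),np.sin(yaw)])
print("origin",o)
M,t=carrier(yaw,o)
for n in("top","scene"):
    c=dict(np.load(n+"0.npz")); L=(cloud(c)-t)@M
    x,y,z=L[...,0],L[...,1],L[...,2]
    def rep(name,m): 
        p=L[m]; print(n,name,len(p),(np.percentile(p,[2,50,98],axis=0)*1000).round(1).tolist())
    rep("topplate",(abs(z-.128)<.006)&(abs(x-.1)<.125)&(abs(y)<.16))
    rep("crossbar",(z>.105)&(z<.135)&(x>-.1)&(x<-.07)&(abs(y)<.08))
    rep("rods",(z>.09)&(z<.13)&(x>-.065)&(x<-.03)&(abs(y)<.08))
    rep("striker",(z>.145)&(z<.17)&(x>-.04)&(x<.02)&(abs(y)<.03))
    rep("latch",(z>.165)&(z<.3)&(x>.0)&(x<.2)&(abs(y)<.05))
    m=(z>.165)&(z<.3)&(x>.0)&(x<.2)&(abs(y)<.035); p=L[m]
    print("angle",np.degrees(np.arctan2(p[:,2]-.143,-(p[:,0]-.065))).mean()*np.pi/180)
    rep("brackets",(z>.145)&(z<.165)&(x>.04)&(x<.09)&(abs(y)<.05))
E
```

```text
origin [ 0.54797585 -0.0949918 ]
top topplate 8507 [[-2.8, -133.7, 123.8], [94.4, 22.0, 128.9], [215.0, 136.5, 132.9]]
top crossbar 268 [[-90.5, -57.2, 108.4], [-84.3, 2.4, 119.5], [-71.0, 61.0, 124.3]]
top rods 193 [[-64.2, -57.4, 102.6], [-46.5, 56.9, 113.5], [-30.6, 79.4, 120.4]]
top striker 48 [[-12.5, -8.3, 148.5], [-6.8, 1.7, 156.2], [-0.8, 11.3, 161.3]]
top latch 398 [[68.2, -26.0, 166.5], [83.5, 1.8, 201.3], [98.9, 28.9, 239.1]]
angle 1.8411326899522487
top brackets 151 [[54.5, -37.2, 145.6], [64.1, 0.5, 156.1], [73.4, 40.7, 163.3]]
scene topplate 10647 [[1.5, -138.0, 125.2], [80.3, -10.7, 128.6], [215.3, 133.2, 131.3]]
scene crossbar 470 [[-89.0, -61.5, 106.3], [-84.3, -7.3, 119.2], [-71.7, 56.7, 122.5]]
scene rods 339 [[-63.9, -60.5, 102.4], [-46.9, 52.7, 112.7], [-30.6, 79.2, 118.0]]
scene striker 100 [[-11.1, -10.7, 145.9], [-5.7, -2.2, 156.1], [0.9, 8.6, 158.7]]
scene latch 858 [[70.0, -28.6, 167.1], [83.7, -2.5, 199.4], [99.8, 25.8, 237.6]]
angle 1.8723700284497495
scene brackets 347 [[55.0, -40.6, 145.7], [65.8, -4.3, 156.1], [74.7, 37.1, 164.4]]
```

The fit agrees with all the given sizes: striker top at 156 mm, crossbar at x -85 mm and brackets at 157 mm. The latch angle is about 1.85 rad. Next come the free space behind the bar and the tool axes.

```bash
cat >> h.py <<'E'
YAW=np.radians(19.93); M,t=carrier(YAW,[.5480,-.0950])
def go(tgt):  # carrier-frame target (m) -> tool shift cm, and status
    from plant import get_state
    s=get_state(); T=R.from_rotvec(s["tool_rot"]).as_matrix()
    p=np.array(s["ee_pos"]); print("t",round(s["time_s"],2),"tcp carrier mm",((p-t)@M*1000).round(1),"F carrier",(np.array(s["wrist_force"])@M).round(2),"open",round(float(s["opening"]),4),"q",np.round(s["q"],2))
    w=M@np.array(tgt)+t
    print("tool axes in carrier:\n",(M.T@T).round(3))
    ang=np.arctan2(*(M.T@T[:,2])[[1,0]]); print("jaw yaw in carrier deg",np.degrees(ang))
    print("shift tool cm",(T.T@(w-p)*100).round(2))
E
python3 - <<'E'
from h import *
go([.122,0,.30])
for n in("top","scene"):
    c=dict(np.load(n+"0.npz")); L=(cloud(c)-t)@M; x,y,z=L[...,0],L[...,1],L[...,2]
    for nm,m in(("dish",(z>.148)&(z<.17)&(x>.1)&(x<.22)&(y<-.03)&(y>-.14)),("bottle",(z>.14)&(x>.1)&(x<.24)&(y>.03)&(y<.14))):
        print(n,nm,m.sum(),(np.percentile(L[m],[1,50,99],axis=0)*1000).round(0).tolist())
E
```

```text
t 0.1 tcp carrier mm [-452.7 -347.5  221.6] F carrier [-0.2  -0.04 -0.47] open 0.0871 q [-1.35  0.53  1.43 -0.    1.18 -0.18]
tool axes in carrier:
 [[-0.999  0.     0.048]
 [-0.048  0.002 -0.999]
 [-0.    -1.    -0.002]]
jaw yaw in carrier deg -87.25548463208516
shift tool cm [-59.08  -7.75 -31.97]
top dish 1144 [[114.0, -119.0, 154.0], [156.0, -76.0, 159.0], [199.0, -34.0, 164.0]]
top bottle 167 [[164.0, 76.0, 143.0], [175.0, 92.0, 172.0], [195.0, 107.0, 196.0]]
scene dish 1676 [[115.0, -121.0, 150.0], [157.0, -80.0, 159.0], [201.0, -36.0, 162.0]]
scene bottle 298 [[165.0, 73.0, 142.0], [176.0, 84.0, 170.0], [194.0, 101.0, 195.0]]
```

```bash
python3 -m pendant '[{"dy":-4,"turn":0.048,"hand":0.15},{"dy":-4,"hand":0.15},{"dx":-3.8,"dz":-2.3,"hand":0.15},{"dx":-3.8,"dz":-2.3,"hand":0.15},{"dx":-3.8,"dz":-2.3,"hand":0.15},{"dx":-3.8,"dz":-2.3,"hand":0.15},{"dx":-3.8,"dz":-2.3,"hand":0.15},{"dx":-3.8,"dz":-2.3,"hand":0.15},{"dx":-3.8,"dz":-2.3,"hand":0.15},{"dx":-3.8,"dz":-2.3,"hand":0.15}]' 20; python3 -c "
from h import *
go([.122,0,.30])"
```

```text
t 0.1 tcp carrier mm [-452.7 -347.5  221.6] F carrier [-0.2  -0.04 -0.47] open 0.0871 q [-1.35  0.53  1.43 -0.    1.18 -0.18]
tool axes in carrier:
 [[-0.999  0.     0.048]
 [-0.048  0.002 -0.999]
 [-0.    -1.    -0.002]]
jaw yaw in carrier deg -87.25548463208516
shift tool cm [-59.08  -7.75 -31.97]schema error: expected keys dx, dy, dz, turn, hand
```

```bash
python3 -m pendant '[{"dx":0,"dy":-4,"dz":0,"turn":0.048,"hand":0.15},{"dx":0,"dy":-4,"dz":0,"turn":0,"hand":0.15},{"dx":-3.8,"dy":0,"dz":-2.3,"turn":0,"hand":0.15},{"dx":-3.8,"dy":0,"dz":-2.3,"turn":0,"hand":0.15},{"dx":-3.8,"dy":0,"dz":-2.3,"turn":0,"hand":0.15},{"dx":-3.8,"dy":0,"dz":-2.3,"turn":0,"hand":0.15},{"dx":-3.8,"dy":0,"dz":-2.3,"turn":0,"hand":0.15},{"dx":-3.8,"dy":0,"dz":-2.3,"turn":0,"hand":0.15},{"dx":-3.8,"dy":0,"dz":-2.3,"turn":0,"hand":0.15},{"dx":-3.8,"dy":0,"dz":-2.3,"turn":0,"hand":0.15}]' 20; python3 -c "
from h import *
go([.122,0,.30])"
```

```text
time_s: 1.1
ee_pos: [0.4647, -0.2983, 0.3022]
tool_rot: [-0.357, 2.033, -2.032]
wrist_force: [0.6, 0.0, -0.0]
opening: 0.0166
t 1.1 tcp carrier mm [-147.6 -162.7  302.2] F carrier [ 0.56 -0.17 -0.03] open 0.0166 q [-0.77  0.34  1.51  0.    1.28  0.45]
tool axes in carrier:
 [[-1.    -0.    -0.   ]
 [ 0.     0.001 -1.   ]
 [ 0.    -1.    -0.001]]
jaw yaw in carrier deg -90.0127042968769
shift tool cm [-26.95   0.22 -16.28]
```

```bash
python3 -m pendant '[{"dx":-3.8,"dy":0,"dz":-2.3,"turn":0,"hand":0.15},{"dx":-3.8,"dy":0,"dz":-2.3,"turn":0,"hand":0.15},{"dx":-3.8,"dy":0,"dz":-2.3,"turn":0,"hand":0.15},{"dx":-3.8,"dy":0,"dz":-2.3,"turn":0,"hand":0.15},{"dx":-3.8,"dy":0,"dz":-2.3,"turn":0,"hand":0.15},{"dx":-3.8,"dy":0,"dz":-2.3,"turn":0,"hand":0.15},{"dx":-3.2,"dy":0,"dz":-2.0,"turn":0,"hand":0.15},{"dx":-1,"dy":0,"dz":-0.5,"turn":0,"hand":0.15},{"dx":0,"dy":0,"dz":0,"turn":0,"hand":0.15}]' ; python3 - <<'E'
from h import *
from plant import camera
go([.122,0,.19])
for n in ("wrist","scene"): cv2.imwrite(f"pics/{n}1.png",camera(n)["img"])
E
```

```text
time_s: 2.0
ee_pos: [0.6627, -0.0534, 0.3016]
tool_rot: [-0.361, 2.032, -2.031]
wrist_force: [-0.2, -0.3, -1.0]
opening: 0.0128
t 2.0 tcp carrier mm [122.    0.  301.6] F carrier [-0.3  -0.18 -0.99] open 0.0128 q [-0.25  0.51  1.23 -0.    1.4   0.97]
tool axes in carrier:
 [[-1.    -0.001  0.003]
 [-0.003  0.    -1.   ]
 [ 0.001 -1.    -0.   ]]
jaw yaw in carrier deg -89.84612620890904
shift tool cm [-2.000e-02  1.116e+01  1.000e-02]
```

View pics/wrist1.png

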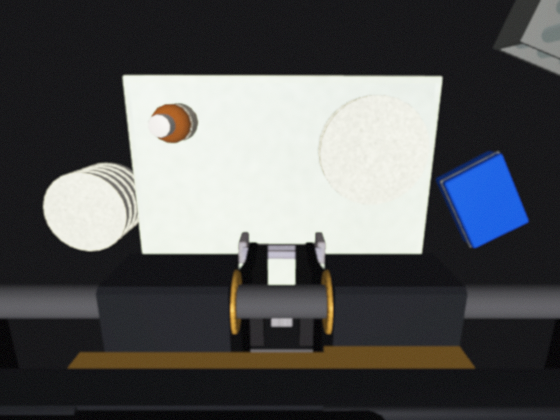

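View pics/scene1.png

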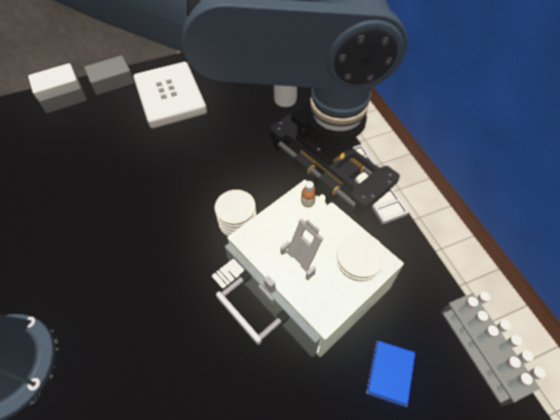

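```bash
python3 - <<'E'
from h import *
c=dict(np.load("scene0.npz")); A=R.from_rotvec(c["attitude"]).as_matrix()
def pr(P):
    p=A.T@(P-c["position"]); return (p[:2]/p[2]*[c["fx"],c["fy"]]+[c["cx"],c["cy"]]).round(0)
for z in(.19,.30,.37,.42): print(z,pr(M@np.array([.122,0,z])+t))
print(pr(M@np.array([.0926,0,.239])+t))
from plant import camera
w=camera("wrist"); T=w["mount"]; print(T.round(3))
s=np.linalg.inv(T)
for P in([0,0,0],[0,0,.0215],[0,0,-.0215]):
    p=s[:3,:3]@np.array(P)+s[:3,3]; print(P,p[:2]/p[2]*[w["fx"],w["fy"]]+[w["cx"],w["cy"]])
E
```

```text
0.19 [320. 230.]
0.3 [324. 196.]
0.37 [328. 169.]
0.42 [332. 147.]
[310. 226.]
[[ 0.     0.961  0.276 -0.075]
 [-0.001 -0.276  0.961 -0.163]
 [ 1.    -0.     0.001  0.001]
 [ 0.     0.     0.     1.   ]]
[0, 0, 0] [279.3857667  260.62484193]
[0, 0, 0.0215] [323.44845546 260.60864215]
[0, 0, -0.0215] [235.31459028 260.64104484]
```

The scene view shows the fingertips at about (322,197), which matches the projected TCP. The wrist view shows them at (243,245) and (320,245), with dish and bottle well clear. I'll go down behind the bar.

```bash
python3 -m pendant '[{"dx":0,"dy":2.5,"dz":0,"turn":0,"hand":0.15},{"dx":0,"dy":2.5,"dz":0,"turn":0,"hand":0.15},{"dx":0,"dy":2.5,"dz":0,"turn":0,"hand":0.15},{"dx":0,"dy":2.5,"dz":0,"turn":0,"hand":0.15},{"dx":0,"dy":1.1,"dz":0,"turn":0,"hand":0.15},{"dx":0,"dy":0,"dz":0,"turn":0,"hand":0.15}]' ; python3 - <<'E'
from h import *
from plant import camera
go([.122,0,.19])
for n in ("scene",): cv2.imwrite(f"pics/{n}2.png",camera(n)["img"])
E
```

```text
time_s: 2.75
ee_pos: [0.6606, -0.0559, 0.1899]
tool_rot: [-0.36, 2.037, -2.033]
wrist_force: [-0.7, -0.6, 0.6]
opening: 0.0127
t 2.75 tcp carrier mm [119.2  -1.6 189.9] F carrier [-0.87 -0.28  0.6 ] open 0.0127 q [-0.25  0.62  1.36 -0.    1.17  0.97]
tool axes in carrier:
 [[-1.    -0.004 -0.002]
 [ 0.002  0.002 -1.   ]
 [ 0.004 -1.    -0.002]]
jaw yaw in carrier deg -90.11186282888028
shift tool cm [-0.28 -0.01 -0.16]
```

View pics/scene2.png

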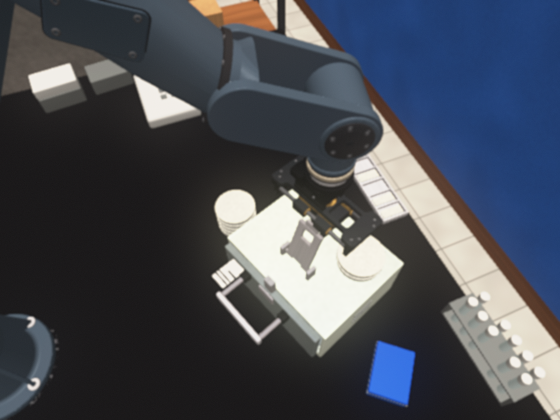

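```bash
python3 -m pendant '[{"dx":1,"dy":0,"dz":0,"turn":0,"hand":0.15},{"dx":1,"dy":0,"dz":0,"turn":0,"hand":0.15},{"dx":1,"dy":0,"dz":0,"turn":0,"hand":0.15},{"dx":1,"dy":0,"dz":0,"turn":0,"hand":0.15},{"dx":1,"dy":0,"dz":0,"turn":0,"hand":0.15},{"dx":1,"dy":0,"dz":0,"turn":0,"hand":0.15},{"dx":1,"dy":0,"dz":0,"turn":0,"hand":0.15},{"dx":0,"dy":0,"dz":0,"turn":0,"hand":0.15}]' ; python3 - <<'E'
from h import *
from plant import camera
go([.025,0,.185])
for n in ("scene",): cv2.imwrite(f"pics/{n}3.png",camera(n)["img"])
E
```

```text
time_s: 3.6
ee_pos: [0.5947, -0.079, 0.1914]
tool_rot: [-0.359, 2.034, -2.033]
wrist_force: [-0.2, 0.6, 0.5]
opening: 0.0129
t 3.6 tcp carrier mm [ 49.4  -0.8 191.4] F carrier [0.01 0.59 0.52] open 0.0129 q [-0.32  0.53  1.53 -0.    1.09  0.91]
tool axes in carrier:
 [[-1.    -0.002 -0.001]
 [ 0.001  0.001 -1.   ]
 [ 0.002 -1.    -0.001]]
jaw yaw in carrier deg -90.04687150598362
shift tool cm [ 2.44  0.64 -0.08]
```

View pics/scene3.png

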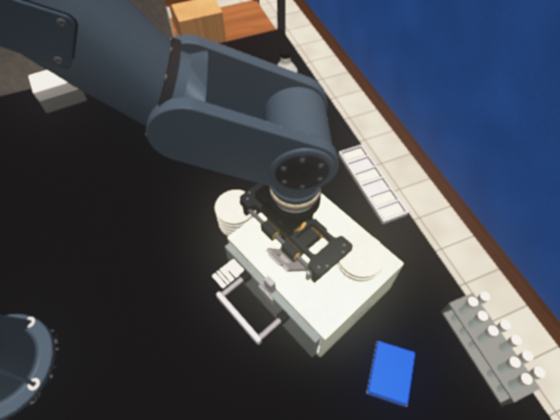

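The bar is now leaning forward, visible at about (285,262) ahead of the fingers. I'll keep pushing.

```bash
python3 -m pendant '[{"dx":1,"dy":0.2,"dz":0,"turn":0,"hand":0.15},{"dx":1,"dy":0.2,"dz":0,"turn":0,"hand":0.15},{"dx":1,"dy":0,"dz":0,"turn":0,"hand":0.15},{"dx":1,"dy":0,"dz":0,"turn":0,"hand":0.15},{"dx":0,"dy":0,"dz":0,"turn":0,"hand":0.15},{"dx":0,"dy":0,"dz":0,"turn":0,"hand":0.15}]' ; python3 - <<'E'
from h import *
from plant import camera
go([-.065,0,.185])
for n in ("scene",): 
    c=camera(n); cv2.imwrite(f"pics/{n}4.png",c["img"]); np.savez("scene4.npz",**c)
E
```

```text
time_s: 4.25
ee_pos: [0.5589, -0.0925, 0.1878]
tool_rot: [-0.356, 2.032, -2.033]
wrist_force: [0.4, 0.4, 0.7]
opening: 0.013
t 4.25 tcp carrier mm [ 11.1  -1.4 187.8] F carrier [0.52 0.19 0.72] open 0.013 q [-0.36  0.49  1.62  0.    1.03  0.86]
tool axes in carrier:
 [[-1.     0.001 -0.001]
 [ 0.001 -0.    -1.   ]
 [-0.001 -1.     0.   ]]
jaw yaw in carrier deg -90.0415520190009
shift tool cm [ 7.61  0.27 -0.14]
```

View pics/scene4.png

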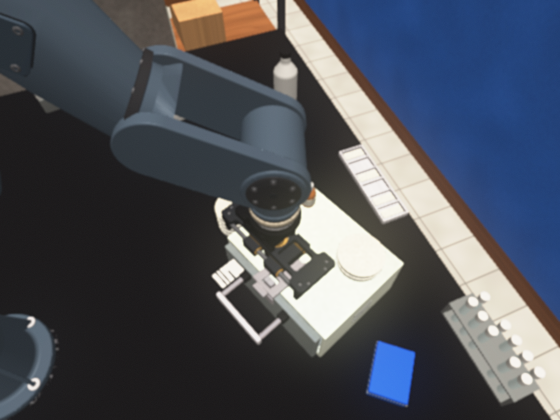

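The bar seems to have fallen flat, with its tip at about (262,290). I'll move over the handle pocket and check it.

```bash
python3 -m pendant '[{"dx":2,"dy":0,"dz":-0.1,"turn":0,"hand":0},{"dx":2,"dy":0,"dz":0,"turn":0,"hand":0},{"dx":2,"dy":0,"dz":0,"turn":0,"hand":0},{"dx":1.6,"dy":0,"dz":0,"turn":0,"hand":0},{"dx":0,"dy":0,"dz":0,"turn":0,"hand":0},{"dx":0,"dy":0,"dz":0,"turn":0,"hand":0}]' ; python3 - <<'E'
from h import *
from plant import camera,get_state
go([-.064,0,.097])
s=get_state(); w=camera("wrist"); T=np.eye(4); T[:3,:3]=R.from_rotvec(s["tool_rot"]).as_matrix(); T[:3,3]=s["ee_pos"]
cv2.imwrite("pics/wrist5.png",w["img"]); cs=camera("scene"); cv2.imwrite("pics/scene5.png",cs["img"])
for n,Q in(("wrist",cloud(w,T@w["mount"])),("scene",cloud(cs))):
    L=(Q-t)@M; x,y,z=L[...,0],L[...,1],L[...,2]
    for nm,m in(("bar solid",(abs(y)<.025)&(x>.015)&(x<.05)&(z>.132)&(z<.17)),("tab",(abs(y)<.02)&(x>-.04)&(x<-.015)&(z>.13)&(z<.17)),("crossbar",(abs(y)<.045)&(x>-.1)&(x<-.075)&(z>.105)&(z<.13)),("striker",(abs(y)<.015)&(x>-.02)&(x<.01)&(z>.15)&(z<.165))):
        p=L[m]; print(n,nm,len(p),(np.percentile(p,[2,50,98],axis=0)*1000).round(1).tolist() if len(p) else "")
E
```

```text
time_s: 4.9
ee_pos: [0.4882, -0.1175, 0.1879]
tool_rot: [-0.355, 2.031, -2.033]
wrist_force: [0.9, 0.1, 0.7]
opening: 0.0005
t 4.9 tcp carrier mm [-63.9  -0.7 187.9] F carrier [ 0.87 -0.25  0.71] open 0.0005 q [-0.46  0.41  1.78  0.    0.95  0.76]
tool axes in carrier:
 [[-1.     0.001 -0.001]
 [ 0.001 -0.001 -1.   ]
 [-0.001 -1.     0.001]]
jaw yaw in carrier deg -90.0309974510933
shift tool cm [ 0.02  9.09 -0.08]
wrist bar solid 6953 [[15.6, -24.0, 146.7], [33.0, -0.1, 148.1], [49.4, 24.0, 149.6]]
wrist tab 2219 [[-36.7, -18.5, 143.9], [-24.7, -0.5, 147.5], [-15.7, 18.7, 149.3]]
wrist crossbar 1969 [[-88.8, -43.3, 105.8], [-82.4, 1.9, 119.1], [-81.5, 43.6, 122.1]]
wrist striker 909 [[-13.5, -11.0, 151.8], [-7.3, -1.1, 157.1], [-1.9, 8.4, 158.4]]
scene bar solid 445 [[15.6, -23.7, 145.1], [32.6, 0.0, 147.6], [49.1, 24.2, 150.1]]
scene tab 135 [[-34.1, -15.7, 143.5], [-24.7, -4.2, 146.6], [-15.5, 6.6, 149.6]]
scene crossbar 304 [[-89.1, -43.6, 107.6], [-85.0, -1.6, 119.7], [-79.2, 42.7, 122.5]]
scene striker 21 [[-14.3, -10.7, 150.4], [-10.2, -3.3, 156.4], [-8.4, 4.3, 158.6]]
```

View pics/wrist5.png

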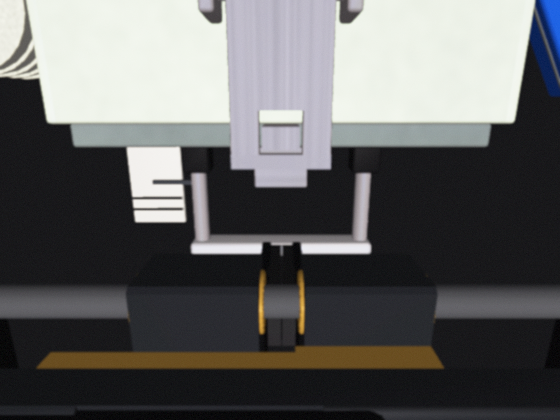

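View pics/scene5.png

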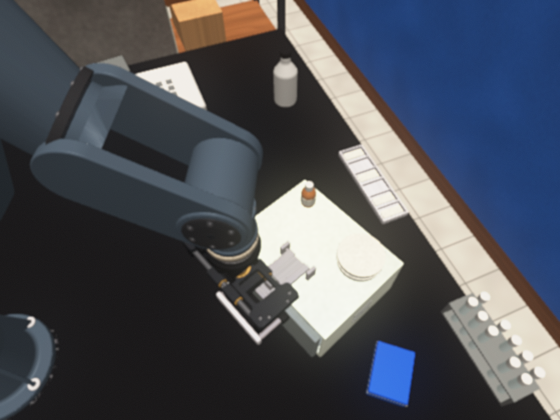

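The bar lies flat: its top is at 147 mm along its whole length. The wrist view shows the striker in the window, the crossbar ahead of it, the pointer at (170,182) and the scale lines at rows 198 and 209. Next I'll lower the closed fingers into the loop.

```bash
python3 -m pendant '[{"dx":0,"dy":1.5,"dz":0,"turn":0,"hand":0},{"dx":0,"dy":1.5,"dz":0,"turn":0,"hand":0},{"dx":0,"dy":1.5,"dz":0,"turn":0,"hand":0},{"dx":0,"dy":1.5,"dz":0,"turn":0,"hand":0},{"dx":0,"dy":1.5,"dz":0,"turn":0,"hand":0},{"dx":0,"dy":1.5,"dz":0,"turn":0,"hand":0},{"dx":0,"dy":0,"dz":0,"turn":0,"hand":0},{"dx":0,"dy":0,"dz":0,"turn":0,"hand":0}]' ; python3 - <<'E'
from h import *
from plant import camera,get_state
go([-.070,0,.097])
cv2.imwrite("pics/wrist6.png",camera("wrist")["img"])
E
```

```text
time_s: 5.8
ee_pos: [0.4878, -0.1171, 0.0975]
tool_rot: [-0.357, 2.032, -2.032]
wrist_force: [-0.4, 0.8, 0.3]
opening: 0.0006
t 5.8 tcp carrier mm [-64.1  -0.3  97.5] F carrier [-0.14  0.86  0.33] open 0.0006 q [-0.46  0.56  1.85  0.    0.73  0.76]
tool axes in carrier:
 [[-1.  0.  0.]
 [-0.  0. -1.]
 [-0. -1. -0.]]
jaw yaw in carrier deg -89.97146507643717
shift tool cm [ 0.59  0.05 -0.03]
```

View pics/wrist6.png

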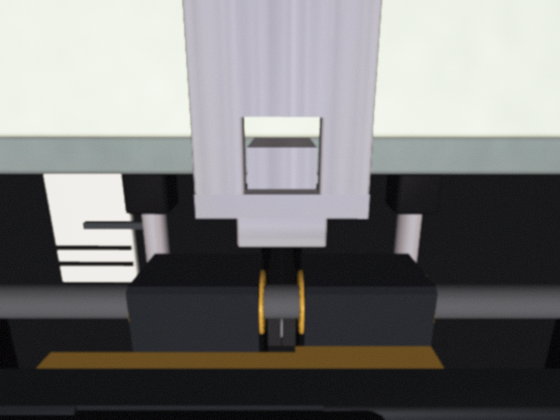

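The pointer is at row 225 and the lines at rows 247 and 263, about 2 px per mm. I'll start pulling slowly.

```bash
python3 -m pendant '[{"dx":0.15,"dy":0,"dz":0,"turn":0,"hand":0},{"dx":0.15,"dy":0,"dz":0,"turn":0,"hand":0},{"dx":0.15,"dy":0,"dz":0,"turn":0,"hand":0},{"dx":0.15,"dy":0,"dz":0,"turn":0,"hand":0},{"dx":0.15,"dy":0,"dz":0,"turn":0,"hand":0},{"dx":0.15,"dy":0,"dz":0,"turn":0,"hand":0},{"dx":0.15,"dy":0,"dz":0,"turn":0,"hand":0},{"dx":0.15,"dy":0,"dz":0,"turn":0,"hand":0},{"dx":0.15,"dy":0,"dz":0,"turn":0,"hand":0},{"dx":0.15,"dy":0,"dz":0,"turn":0,"hand":0}]' ; python3 - <<'E'
from h import *
from plant import camera,get_state
go([-.090,0,.097])
cv2.imwrite("pics/wrist7.png",camera("wrist")["img"])
E
```

```text
time_s: 6.85
ee_pos: [0.4738, -0.1224, 0.0978]
tool_rot: [-0.355, 2.031, -2.032]
wrist_force: [3.9, 3.6, 2.1]
opening: 0.0003
t 6.85 tcp carrier mm [-79.1  -0.5  97.8] F carrier [4.85 2.07 2.12] open 0.0003 q [-0.48  0.55  1.88  0.    0.71  0.74]
tool axes in carrier:
 [[-1.     0.002 -0.001]
 [ 0.001 -0.001 -1.   ]
 [-0.002 -1.     0.001]]
jaw yaw in carrier deg -90.02981971266541
shift tool cm [ 1.09  0.08 -0.05]
```

View pics/wrist7.png

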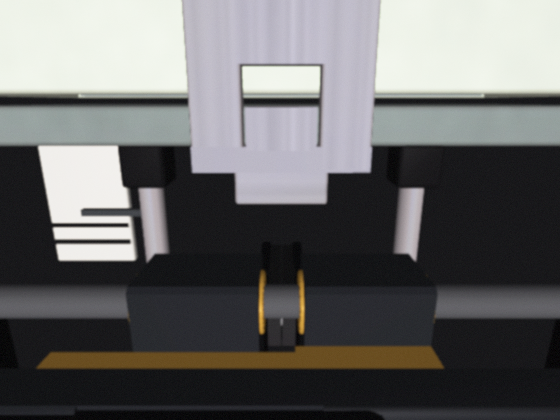

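The drawer play is taken up and the latch holds. The pointer is at row 212 and the lines at 225 and 241, so about 5 mm is drawn, which agrees with the 4.9 N reading. It needs about 11 mm more.

```bash
python3 -m pendant '[{"dx":0.12,"dy":0,"dz":0,"turn":0,"hand":0},{"dx":0.12,"dy":0,"dz":0,"turn":0,"hand":0},{"dx":0.12,"dy":0,"dz":0,"turn":0,"hand":0},{"dx":0.12,"dy":0,"dz":0,"turn":0,"hand":0},{"dx":0.12,"dy":0,"dz":0,"turn":0,"hand":0},{"dx":0.12,"dy":0,"dz":0,"turn":0,"hand":0},{"dx":0.12,"dy":0,"dz":0,"turn":0,"hand":0},{"dx":0.12,"dy":0,"dz":0,"turn":0,"hand":0},{"dx":0.1,"dy":0,"dz":0,"turn":0,"hand":0}]' ; python3 - <<'E'
from h import *
from plant import camera,get_state
go([-.090,0,.097])
cv2.imwrite("pics/wrist8.png",camera("wrist")["img"])
E
```

```text
time_s: 7.8
ee_pos: [0.4653, -0.1256, 0.0978]
tool_rot: [-0.35, 2.031, -2.032]
wrist_force: [8.5, 7.8, 1.3]
opening: 0.0006
t 7.8 tcp carrier mm [-88.2  -0.5  97.8] F carrier [10.65  4.42  1.31] open 0.0006 q [-0.5   0.54  1.9   0.    0.69  0.72]
tool axes in carrier:
 [[-1.     0.005 -0.002]
 [ 0.002 -0.001 -1.   ]
 [-0.005 -1.     0.001]]
jaw yaw in carrier deg -90.1064090949683
shift tool cm [ 0.19  0.08 -0.05]
```

View pics/wrist8.png

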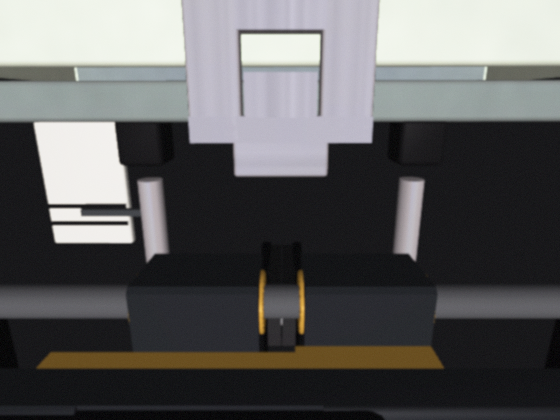

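The pointer is at row 211, between the lines at 206 and 223, which gives about 14.5 mm. I'll move 1 mm further to centre it and then hold.

```bash
python3 -m pendant '[{"dx":0.1,"dy":0,"dz":0,"turn":0,"hand":0},{"dx":0,"dy":0,"dz":0,"turn":0,"hand":0},{"dx":0,"dy":0,"dz":0,"turn":0,"hand":0},{"dx":0,"dy":0,"dz":0,"turn":0,"hand":0},{"dx":0,"dy":0,"dz":0,"turn":0,"hand":0},{"dx":0,"dy":0,"dz":0,"turn":0,"hand":0},{"dx":0,"dy":0,"dz":0,"turn":0,"hand":0},{"dx":0,"dy":0,"dz":0,"turn":0,"hand":0},{"dx":0,"dy":0,"dz":0,"turn":0,"hand":0},{"dx":0,"dy":0,"dz":0,"turn":0,"hand":0}]' ; python3 - <<'E'
from h import *
from plant import camera,get_state
go([-.090,0,.097])
cv2.imwrite("pics/wrist9.png",camera("wrist")["img"])
E
```

```text
time_s: 8.85
ee_pos: [0.4647, -0.1258, 0.0978]
tool_rot: [-0.349, 2.031, -2.032]
wrist_force: [8.9, 7.5, 0.3]
opening: 0.0004
t 8.85 tcp carrier mm [-88.9  -0.6  97.8] F carrier [10.89  4.02  0.33] open 0.0004 q [-0.5   0.54  1.9   0.    0.69  0.72]
tool axes in carrier:
 [[-1.     0.005 -0.002]
 [ 0.002 -0.001 -1.   ]
 [-0.005 -1.     0.001]]
jaw yaw in carrier deg -90.10945185019281
shift tool cm [ 0.11  0.08 -0.06]
```

View pics/wrist9.png

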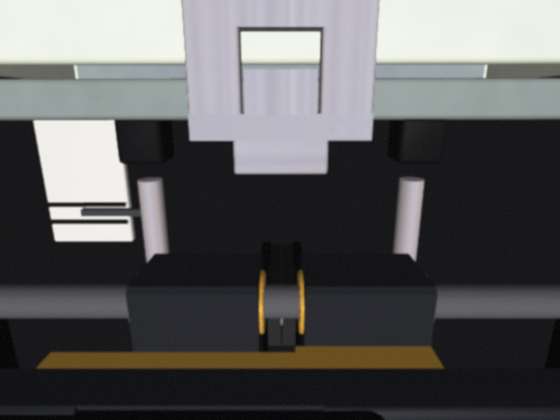

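The pointer is at row 212, midway between the lines at 204 and 221, and it held for 1 s. I'll ease it back.

```bash
python3 -m pendant '[{"dx":-0.25,"dy":0,"dz":0,"turn":0,"hand":0},{"dx":-0.25,"dy":0,"dz":0,"turn":0,"hand":0},{"dx":-0.25,"dy":0,"dz":0,"turn":0,"hand":0},{"dx":-0.25,"dy":0,"dz":0,"turn":0,"hand":0},{"dx":-0.25,"dy":0,"dz":0,"turn":0,"hand":0},{"dx":-0.25,"dy":0,"dz":0,"turn":0,"hand":0},{"dx":-0.25,"dy":0,"dz":0,"turn":0,"hand":0},{"dx":-0.25,"dy":0,"dz":0,"turn":0,"hand":0},{"dx":-0.3,"dy":0,"dz":0,"turn":0,"hand":0},{"dx":0,"dy":0,"dz":0,"turn":0,"hand":0}]' ; python3 - <<'E'
from h import *
from plant import camera,get_state
go([-.066,0,.30])
cv2.imwrite("pics/wrist10.png",camera("wrist")["img"])
E
```

```text
time_s: 9.9
ee_pos: [0.4832, -0.1183, 0.0972]
tool_rot: [-0.359, 2.034, -2.032]
wrist_force: [-1.0, -0.5, 0.6]
opening: 0.0006
t 9.9 tcp carrier mm [-68.9   0.2  97.2] F carrier [-1.12 -0.11  0.62] open 0.0006 q [-0.46  0.56  1.86 -0.    0.72  0.76]
tool axes in carrier:
 [[-1.    -0.001  0.   ]
 [-0.     0.001 -1.   ]
 [ 0.001 -1.    -0.001]]
jaw yaw in carrier deg -89.98322652323236
shift tool cm [ -0.26 -20.28  -0.  ]
```

View pics/wrist10.png

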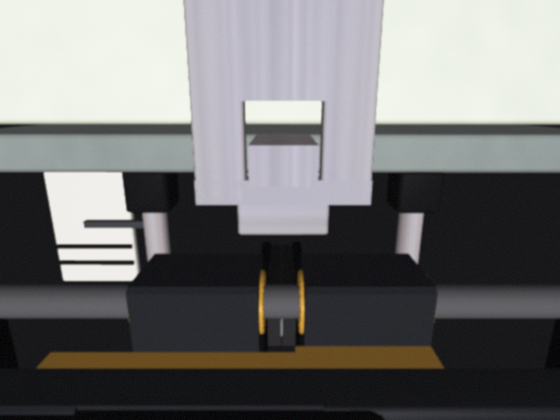

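The pointer is back at its rest offset of 22 px from the first line. I'll lift straight up and clear.

```bash
python3 -m pendant '[{"dx":-0.4,"dy":0,"dz":0,"turn":0,"hand":0},{"dx":0,"dy":-1.5,"dz":0,"turn":0,"hand":0},{"dx":0,"dy":-2,"dz":0,"turn":0,"hand":0},{"dx":0,"dy":-2,"dz":0,"turn":0,"hand":0},{"dx":0,"dy":-2,"dz":0,"turn":0,"hand":0},{"dx":0,"dy":-3,"dz":0,"turn":0,"hand":0},{"dx":0,"dy":-3,"dz":0,"turn":0,"hand":0},{"dx":0,"dy":-3,"dz":0,"turn":0,"hand":0},{"dx":0,"dy":-3,"dz":0,"turn":0,"hand":0},{"dx":0,"dy":0,"dz":0,"turn":0,"hand":0}]' ; python3 - <<'E'
from h import *
from plant import camera,get_state
go([-.066,0,.30])
s=get_state(); w=camera("wrist"); T=np.eye(4); T[:3,:3]=R.from_rotvec(s["tool_rot"]).as_matrix(); T[:3,3]=s["ee_pos"]
cv2.imwrite("pics/wrist11.png",w["img"]); cs=camera("top"); cv2.imwrite("pics/top11.png",cs["img"])
for n,Q in(("wrist",cloud(w,T@w["mount"])),("top",cloud(cs))):
    L=(Q-t)@M; x,y,z=L[...,0],L[...,1],L[...,2]
    for nm,m in(("bar solid",(abs(y)<.025)&(x>.015)&(x<.05)&(z>.132)&(z<.17)),("tab",(abs(y)<.013)&(x>-.04)&(x<-.025)&(z>.13)&(z<.17)),("crossbar",(abs(y)<.045)&(x>-.12)&(x<-.075)&(z>.105)&(z<.13)),("striker",(abs(y)<.015)&(x>-.03)&(x<.01)&(z>.152)&(z<.165)),("dish",(z>.148)&(z<.17)&(x>.1)&(x<.22)&(y<-.03)&(y>-.14)),("bottle",(z>.14)&(x>.1)&(x<.24)&(y>.03)&(y<.14)&(z<.21))):
        p=L[m]; print(n,nm,len(p),(np.percentile(p,[2,50,98],axis=0)*1000).round(1).tolist() if len(p) else "")
E
```

```text
time_s: 10.95
ee_pos: [0.4899, -0.1181, 0.2967]
tool_rot: [-0.349, 2.023, -2.035]
wrist_force: [0.2, 0.6, -0.4]
opening: 0.0007
t 10.95 tcp carrier mm [-62.5  -2.  296.7] F carrier [ 0.38  0.53 -0.43] open 0.0007 q [-0.46  0.27  1.64 -0.    1.22  0.76]
tool axes in carrier:
 [[-1.     0.006  0.   ]
 [-0.    -0.007 -1.   ]
 [-0.006 -1.     0.007]]
jaw yaw in carrier deg -89.9942151133137
shift tool cm [ 0.35 -0.33 -0.19]
wrist bar solid 2802 [[15.6, -24.0, 146.6], [32.7, 0.2, 148.2], [49.3, 24.0, 149.7]]
wrist tab 418 [[-36.8, -12.4, 145.1], [-31.1, 0.0, 146.6], [-25.3, 12.5, 148.6]]
wrist crossbar 1210 [[-95.0, -43.1, 106.9], [-88.5, -0.1, 120.3], [-85.8, 43.2, 122.4]]
wrist striker 360 [[-17.8, -11.2, 155.8], [-12.1, -1.7, 157.1], [-6.5, 7.7, 158.7]]
wrist dish 0 
wrist bottle 0 
top bar solid 309 [[15.8, -23.5, 144.4], [32.6, 0.6, 147.9], [49.2, 24.0, 152.0]]
top tab 50 [[-35.4, -12.5, 142.7], [-30.2, 0.2, 146.5], [-25.5, 12.6, 149.5]]
top crossbar 0 
top striker 46 [[-16.5, -8.6, 153.3], [-11.0, 1.6, 156.9], [-5.2, 11.0, 160.3]]
top dish 1138 [[115.4, -117.1, 154.6], [156.3, -76.0, 158.9], [197.3, -35.1, 163.1]]
top bottle 164 [[164.2, 77.0, 146.7], [175.7, 92.2, 171.9], [193.5, 106.0, 196.2]]
```

View pics/wrist11.png

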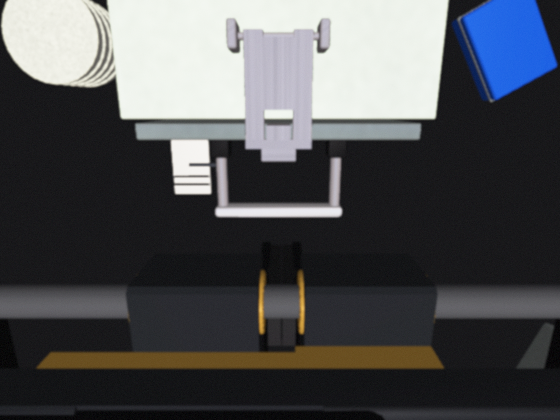

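View pics/top11.png

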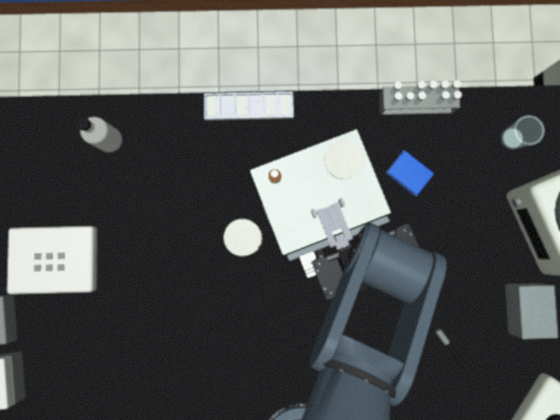

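All checks are good: the bar is flat, the drawer is about 4 mm out (the latch's play), the pointer is at rest and the dishes and bottle haven't moved. I'll let it settle and hand in.

```bash
python3 -m pendant '[{"dx":0,"dy":-1,"dz":0,"turn":0,"hand":0},{"dx":0,"dy":0,"dz":0,"turn":0,"hand":0},{"dx":0,"dy":0,"dz":0,"turn":0,"hand":0},{"dx":0,"dy":0,"dz":0,"turn":0,"hand":0}]' && python3 -c "
from plant import finish_job
print(finish_job())"
```

```text
time_s: 11.45
ee_pos: [0.4872, -0.117, 0.3019]
tool_rot: [-0.358, 2.034, -2.032]
wrist_force: [0.2, 0.1, -0.8]
opening: 0.0004
the job is handed in; nothing more can be done
None
```

The carrier is latched and handed in at 11.5 s. I pushed the latch bar over from behind until it fell flat. Then I drew the loop handle out slowly with closed fingers, held it for about 1 s, eased it back and lifted clear.

- **Latch bar:** its top is at about 147 mm from pivot to tab, so it lies flat, with the striker in its window.
- **Pull test:** the pointer stood midway between the two lines, about 15–16 mm drawn by the scale. The wrist force of 10.9 N corresponds to about 15 mm. The latch held the drawer throughout.
- **Handle and drawer:** the pointer is back at its rest position. The drawer stayed about 4 mm out, which is the latch's play and under the 10 mm limit; I did not push it back in.
- **Loose items:** the dishes on top and the bottle measured within 2 mm of where they started. I checked the dish stack and slide box only by eye in the top view, where they look unmoved.
- **Robot:** it is clear of everything, with the fingertips about 0.30 m above the table and the wrist force under 1 N.

The two fixed cameras disagreed by up to about 4 mm sideways, which did not matter here. No check failed.

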